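# Slide the garment tally out to its line

### The arm

A 7-joint arm with a two-finger parallel gripper is mounted at the origin on the work surface. World frame = base frame: x ahead of the robot, y to its left, z up, the work surface at z = 0. Lengths are in m, angles in rad, forces in N, time in s.
With the tool pointing down it reaches from about 0.35 to 0.9 m from the base axis. Payload 8.1 kg.
Tool frame: the origin (TCP) lies on the centre line of the jaws, within the pads' length; the fingertips stand 19 mm ahead of it and the grasp point (between the pads) is the TCP; z points along the fingers, y is the direction in which the jaws open and shut (so a half turn about z gives the same grasp; the last joint's range is limited). The gripper opens to 92 mm and grips with 3 to 60 N. Pads are 19 mm wide; open, the fingers measure 130 mm over their backs; the gripper's body (75 mm by 190 mm) begins 47 mm behind the grasp point.
Start: joints at [-1.223, 0.434, 0.025, 1.573, -0.012, 1.134, -0.075], TCP at [0.272, 0.563, 0.246] pointing down, gripper open.
Joint ranges: [-2.62, 2.62], [-0.44, 2.09], [-1.27, 1.32], [0.08, 2.57], [-1.32, 4.46], [0.12, 2], [-2.74, 2.74]. Speed limits (rad/s): [2.22, 2.22, 3.01, 3.01, 3.14, 3.14, 3.14].

### API

Orientations are given as a rotation vector (axis times angle).
In Python, from cell import monitor, imaging, workorder, outline_of gives the robot as it stands.
- The arm moves only by the tool move_arm, never from a script. Its argument "series" is a list of rows, each a list of 6 numbers: the shift along the world's x, y, z in cm, then the turn, a rotation vector about the world's x, y, z in degrees. A call has 1 to 8 rows; each row shifts and turns the commanded pose from where the row before left it; what a row does not reach is not made up. A row lasts 1/10 s, in which the tool goes at most 50 mm and 8.59 degrees, less where a joint would pass 70% of its speed; a pose out of reach is approached as far as the arm can. A call with a gripper value outside its range is refused whole. "grip" is the opening, from 0 (shut) to 1 (fully open), set as the call begins (left out, the last holds). The fingers move at their own pace and stop on an object; "force" is the grip in N (left out, the last holds). Time passes only in rows, so rows that do not move let the fingers close. It gives the time, the measured TCP pose, the force and the opening at its end, in the units of the state.
- monitor.observe(): the state, without advancing time (a new reading comes with each control period).
- imaging.get_image(name): name is "side" or "top"; returns a dict with "color" (420x560x3 uint8, red, green, blue), "fx", "fy", "cx", "cy" (pixels), "rvec" (rotation vector, rad) and "tvec" (3), from world to camera coordinates, as OpenCV has them. Camera axes: x right, y down, z forward; pixel columns grow to the right and rows downward; lengths in m; the calibration is good to about 2 mm. A picture is of the moment at which its call begins. There is no depth.
- workorder.sign_off(): hands the job in, once; it reports no verdict.
Trained networks look in the newest picture that a camera, given by its name, has taken for a name from the list of things; names that differ only in an ending like _2 or _b are one class to them, and where a whole thing is asked for, a point or a joint stands for the part that bears it (a point fixed in the world has none). Each returns a list of dicts, best first, with "p" (0 to 1); they miss things now and then, are a little off and sometimes report something else, mostly with a low value. They report only what shows in the picture. A call takes as long as a camera call. They do not tell look-alikes from the thing itself.
- outline_of(camera, thing): "mask" (420x560 bool, what is visible of it) and "rect" ([left, top, width, height] in pixels, round what is visible of it).
The state is a dict: "clock": time; "joints": joint angles; "dq": joint speeds; "joint_efforts": joint torques, N m; "position": TCP position; "ee_rot": TCP orientation; "force": force on the tool from outside, world axes, zero at the start; "ft_torque": the same for the moment, N m; "width": opening from 0.0 (shut) to 1.0 (fully open).
Only numpy, scipy, OpenCV 4.12 (cv2) and the standard library are available. Lean on these libraries where they do the work, as an engineer would, in place of code of your own. Each camera call takes 0.05 s, during which the arm holds its last target. There are 200 camera calls.

### The job

Push the black toggle aside, out of the ivory tally's way but still lying on the green ledge and clear of the tally, and slide the ivory tally straight out over the ledge's front edge (the long edge nearest the robot) until its red line lies right on that edge, square to it, so the holed end overhangs ready to be hooked to the conveyor. Only push with the fingers: lift nothing, let nothing fall off the ledge, and leave the blue tally, button, buckle and pin jar where they are.

Things in the scene. Friction and masses are not known exactly. Their poses are not given: they have to be found in the camera images.
- ledge: fixed painted steel ledge, 400 (x) x 900 (y) x 60 high, flat green top; origin at the centre of its underside, level with the work surface; its -x side is the front, facing the robot; the 14 mm top plate juts 70 mm beyond the grey base. A fixed wooden case and a grey ticket printer, up to 145 mm tall above the top, stand at its left and right ends, in either order, 160 mm or more from its middle line
- edge (a point): midpoint of the ledge's straight front top edge, 60 mm above the work surface; same axes as the ledge: y runs along the edge, x points inwards over the top, away from the robot, so a point with x below 0 here hangs over the edge
- ivory_tally: loose flat ivory enamelled plate, 80 (its x) x 70 (its y) x 6 mm thick, about 80 g, lying on the ledge behind the toggle; origin at the centre of its underside; its -x end (dark round hole mark) points to the ledge's front edge, turned by up to about 0.2 rad; it slides with ordinary friction and stays where it is left
- ivory_tally_line (a point): centre of the 3 mm wide red line painted straight across the ivory tally's top, along its y, 28 mm from its front (-x) end, so 52 mm from its rear end; 6 mm above its underside
- blue_tally: loose blue plate of the same size with a white line, lying on the ledge about 180 mm or more to one side of the ivory one; stays put
- toggle: loose black horn toggle with flat underside, 38 (its x) x 16 (its y) x 13 mm high, about 15 g, lying on the ledge between the ivory tally and the front edge, its centre about 40 mm in front of the tally's front end, its long axis within about 0.6 rad of the tally's x; origin at the centre of its underside; the ledge is empty for at least 80 mm to both sides of it
- gilt_button: loose gilt blazer button, 23 mm across, 8 mm high, lying on the ledge between the two tallies; origin under its centre; stays put
- buckle: loose nickel buckle frame, 50 x 44 x 6 mm, lying on the ledge behind the tallies; origin under its centre; stays put
- pin_jar: loose glass jar with brass cap, 48 mm across, 55 mm high, standing on the ledge behind the tallies; origin under its centre; stays put
Not all that is in view belongs to the job. Of the things shaped like the toggle, the black one is meant.

How it is judged:
By the outcome, as a careful person would: the job done as asked, in the order asked, and still so for the second after the job is handed in, with the robot touching nothing.
It also fails if it takes over 58 s, if anything falls off the work surface, if the arm or the gripper's body presses on something with over 40 N, if the wrist force passes 120 N, or if a joint passes its speed limit or range.

## Working session

There is one attempt and no reset: what is moved stays moved. The work goes in short steps, Python scripts to look and compute and a tool call to move; the robot and the scene stay as the last step left them, time stands still between calls to the robot, and variables do not carry over. Pictures are saved under pics/ and viewed, about 8 in all and at most 12, crops included, and the job is handed in when it is done.

Besides the shell and the picture viewer there is one more tool, called after "Emit:" by a JSON object that holds its "fn" and its "kwargs". move_arm: Moves the arm, as the interface text tells. Its arguments: {"type":"object","properties":{"series":{"type":"array"},"grip":{"type":"number"},"force":{"type":"number"}},"required":["series"]}

```bash
mkdir -p pics; cat > h.py <<'E'
import numpy as np, cv2
from cell import monitor, imaging, workorder, outline_of
def cam(n):
    d=imaging.get_image(n); K=np.array([[d['fx'],0,d['cx']],[0,d['fy'],d['cy']],[0,0,1.]])
    R=cv2.Rodrigues(np.array(d['rvec'],float))[0]; return d['color'],K,R,np.array(d['tvec'],float).reshape(3)
def toworld(uv,z,K,R,t):
    uv=np.atleast_2d(np.array(uv,float)); r=np.c_[uv,np.ones(len(uv))]@np.linalg.inv(K).T@R; c=-R.T@t
    return c+r*((z-c[2])/r[:,2])[:,None]
def topix(P,K,R,t):
    return cv2.projectPoints(np.atleast_2d(np.array(P,float)),cv2.Rodrigues(R)[0],t,K,None)[0][:,0]
def save(c,f): cv2.imwrite('pics/'+f,c[:,:,::-1])
E
python3 - <<'E'
from h import *
s=monitor.observe(); print({k:np.round(v,3).tolist() for k,v in s.items()})
for n in('top','side'):
    c,K,R,t=cam(n); save(c,n+'0.png'); print(n,np.round(K[0,0]),(-R.T@t).round(3))
    for th,z in (('ledge',.06),('ivory_tally',.066),('blue_tally',.066),('toggle',.073),('gilt_button',.068),('buckle',.066),('pin_jar',.1)):
        for o in outline_of(n,th)[:3]:
            m=o['mask'].astype(np.uint8); k=max(cv2.findContours(m,0,2)[0],key=cv2.contourArea,default=None)
            if k is None: continue
            r=cv2.minAreaRect(k); b=toworld(cv2.boxPoints(r),z,K,R,t)[:,:2]
            print(th,round(o['p'],2),np.round(o['rect']),'ctr',b.mean(0).round(4),b.round(3).tolist())
E
```

```text
{'clock': 0.0, 'joints': [-1.223, 0.435, 0.025, 1.574, -0.012, 1.134, -0.075], 'dq': [-0.002, 0.001, -0.001, -0.0, 0.002, -0.002, 0.001], 'joint_efforts': [-0.001, -66.785, 0.985, -31.447, -0.06, 0.043, 0.0], 'position': [0.272, 0.562, 0.245], 'ee_rot': [-0.702, -3.062, 0.002], 'force': [0.177, -0.145, 0.363], 'ft_torque': [0.006, 0.017, -0.036], 'width': 1.0}
top 507.0 [ 0.508 -0.012  0.943]
ledge 0.71 [  6.  48. 522. 236.] ctr [ 0.6646 -0.0158] [[0.843, 0.455], [0.889, -0.472], [0.479, -0.471], [0.447, 0.424]]
ivory_tally 0.92 [308. 173.  50.  47.] ctr [ 0.6056 -0.1308] [[0.637, -0.085], [0.655, -0.156], [0.574, -0.176], [0.556, -0.105]]
blue_tally 0.65 [183. 182.  43.  48.] ctr [0.5875 0.0932] [[0.549, 0.129], [0.629, 0.127], [0.626, 0.057], [0.546, 0.059]]
toggle 0.66 [376. 301.   6.  18.] ctr [ 0.4094 -0.2053] [[0.396, -0.192], [0.428, -0.203], [0.423, -0.219], [0.391, -0.208]]
toggle 0.63 [310. 303.  16.  13.] ctr [ 0.4083 -0.1058] [[0.407, -0.088], [0.42, -0.092], [0.41, -0.124], [0.397, -0.119]]
toggle 0.61 [334. 228.  16.  23.] ctr [ 0.5276 -0.1419] [[0.542, -0.128], [0.548,
[... 1121 characters left out ...]
.2745] [[0.375, -0.26], [0.406, -0.269], [0.401, -0.289], [0.371, -0.28]]
toggle 0.55 [262. 254.  26.  21.] ctr [ 0.5215 -0.1512] [[0.503, -0.145], [0.542, -0.131], [0.54, -0.158], [0.502, -0.171]]
gilt_button 0.68 [271. 214.  11.   5.] ctr [ 0.579  -0.0314] [[0.576, -0.016], [0.592, -0.025], [0.582, -0.046], [0.566, -0.038]]
gilt_button 0.64 [263. 256.  22.  20.] ctr [ 0.5247 -0.1461] [[0.506, -0.136], [0.547, -0.127], [0.542, -0.157], [0.503, -0.164]]
buckle 0.55 [331. 167.  31.  10.] ctr [0.7621 0.0434] [[0.754, 0.08], [0.801, 0.055], [0.769, 0.008], [0.724, 0.031]]
pin_jar 0.57 [378. 171.  31.  42.] ctr [ 0.7637 -0.1008] [[0.703, -0.14], [0.786, -0.035], [0.826, -0.064], [0.739, -0.164]]
```

View pics/top0.png

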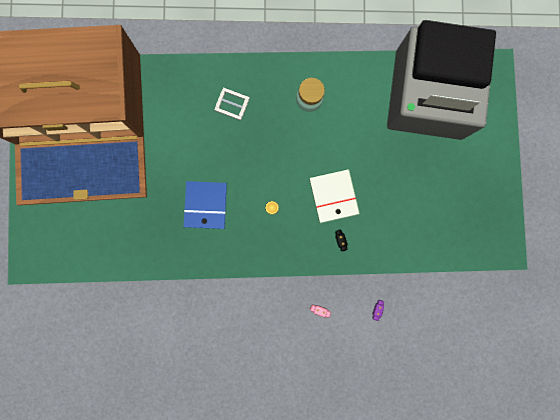

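View pics/side0.png

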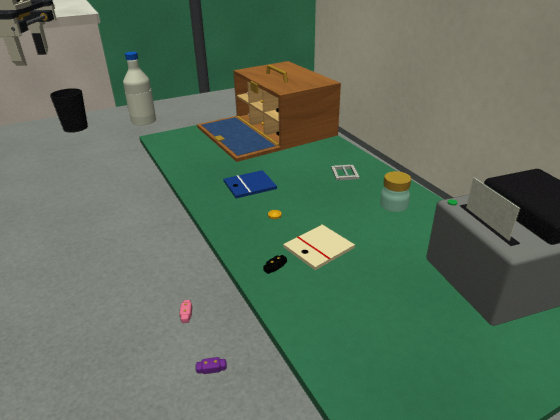

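The top view shows the ivory tally at about (334,196), the black toggle at (341,240), and the front edge running from (8,284) to (526,269). The pink and purple toggles lie on the floor, so they are decoys. Next I fit the edge, the tally and the toggle by colour.

```bash
cat >> h.py <<'E'
def big(m):
    k=max(cv2.findContours(m.astype(np.uint8),0,cv2.CHAIN_APPROX_NONE)[0],key=cv2.contourArea); return k
def line(P):  # fit x = a + b*y robustly
    vx,vy,x0,y0=cv2.fitLine(P.astype(np.float32),cv2.DIST_HUBER,0,.001,.001).ravel(); b=vx/vy; return x0-b*y0,b
def measure(n):
    c,K,R,t=cam(n); h=cv2.cvtColor(c,cv2.COLOR_RGB2HSV).astype(int); H,S,V=h[...,0],h[...,1],h[...,2]
    g=(H>60)&(H<95)&(S>110)
    # front edge: subset seen with green->grey transition near x 0.47 guess, sampled along y
    E=[]
    for y in np.arange(-.36,.36,.005):
        xs=np.arange(.42,.52,.0005); p=topix(np.c_[xs,0*xs+y,0*xs+.06],K,R,t).astype(np.float32)
        if (p[:,0].min()<3)|(p[:,0].max()>556)|(p[:,1].max()>416): continue
        v=cv2.remap(S.astype(np.float32),p[:,0].copy(),p[:,1].copy(),1).ravel()
        if not(v[0]<60<v[-1]): continue
        th=(np.median(v[:40])+np.median(v[-40:]))/2; E.append((xs[np.argmax(v>th)],y))
    E=np.array(E); a,b=line(E)
    iv=(V>170)&(H<35)&(S<110)
    red=((H<8)|(H>172))&(S>130)&(V>110)
    P=toworld(np.c_[[q.ravel() for q in np.meshgrid(np.arange(560),np.arange(420))]].T,.066,K,R,t).reshape(420,560,3)
    roi=(P[...,0]>.4)&(P[...,0]<.72)&(abs(P[...,1]+.13)<.12)
    m=cv2.morphologyEx(((iv|red)&roi).astype(np.uint8),cv2.MORPH_CLOSE,np.ones((5,5)))
    k=big(m); w=toworld(k[:,0],.066,K,R,t)[:,:2].astype(np.float32); rc=cv2.minAreaRect(w)
    rp=P[red&roi][:,:2]; ra,rb=line(rp); rc0=rp.mean(0)
    print(n,'edge x=%.4f%+.4f*y (n%d)'%(a,b,len(E)),'tally ctr',np.round(rc[0],4),'size',np.round(rc[1],3))
    print('  corners',np.round(cv2.boxPoints(rc),4).tolist())
    print('  red ctr',rc0.round(4),'slope %.4f'%rb,'red minus edge %.4f'%((rc0[0]-a-b*rc0[1])/np.hypot(1,b)),'rel angle(rad) %.4f'%(rb-b))
    dk=(V<60)&roi; dk[P[...,0]<.43]=0
    nl,lab,st,ce=cv2.connectedComponentsWithStats(dk.astype(np.uint8))
    Q=toworld(np.c_[[q.ravel() for q in np.meshgrid(np.arange(560),np.arange(420))]].T,.068,K,R,t).reshape(420,560,3)
    for i in range(1,nl):
        if st[i,4]>60: 
            q=Q[lab==i][:,:2]; r=cv2.minAreaRect(q.astype(np.float32)); print('  dark',st[i,4],'ctr',q.mean(0).round(4),'box',np.round(cv2.boxPoints(r),3).tolist())
    return c
E
python3 - <<'E'
from h import *
for n in('top','side'): measure(n)
E
```

```text
top edge x=0.4636-0.0341*y (n141) tally ctr [ 0.6054 -0.1312] size [0.079 0.07 ]
  corners [[0.558899998664856, -0.10599999874830246], [0.574999988079071, -0.17440000176429749], [0.6517999768257141, -0.15639999508857727], [0.6358000040054321, -0.08789999783039093]]
  red ctr [ 0.5938 -0.1348] slope -0.2345 red minus edge 0.1255 rel angle(rad) -0.2005
  dark 149 ctr [ 0.5279 -0.1431] box [[0.5080000162124634, -0.1420000046491623], [0.5130000114440918, -0.15600000321865082], [0.5479999780654907, -0.14499999582767487], [0.5429999828338623, -0.12999999523162842]]
side edge x=0.4572-0.0334*y (n141) tally ctr [ 0.6034 -0.1334] size [0.079 0.069]
  corners [[0.5569999814033508, -0.10859999805688858], [0.5724999904632568, -0.17599999904632568], [0.6498000025749207, -0.15809999406337738], [0.6342999935150146, -0.09080000221729279]]
  red ctr [ 0.5923 -0.1361] slope -0.2355 red minus edge 0.1305 rel angle(rad) -0.2021
  dark 276 ctr [ 0.4612 -0.1526] box [[0.45500001311302185, -0.014000000432133675], [0.46299999952316284, -0.25099998712539673], [0.4659999907016754, -0.25099998712539673], [0.4580000042915344, -0.013000000268220901]]
  dark 270 ctr [ 0.5244 -0.1471] box [[0.5009999871253967, -0.1420000046491623], [0.5090000033378601, -0.16500000655651093], [0.5490000247955322, -0.15000000596046448], [0.5410000085830688, -0.12800000607967377]]
```

Emit:
{"fn": "move_arm", "kwargs": {"series": [[0, -5, 0, 0, 0, 6.45], [0, -5, 0, 0, 0, 6.45], [0, -5, 0, 0, 0, 6.45], [0, -5, 0, 0, 0, 6.45], [0, -5, 0, 0, 0, 0], [2, -5, 0, 0, 0, 0], [2, -5, 0, 0, 0, 0], [2, -5, 0, 0, 0, 0]], "grip": 0, "force": 20}}

```text
clock: 1.7
position: [0.3284, 0.1715, 0.2462]
ee_rot: [0.0, 3.141, 0.002]
force: [1.6, 0.9, 0.2]
width: 0.35
```

Emit:
{"fn": "move_arm", "kwargs": {"series": [[4, -5, -1, 0, 0, 1.95], [4, -5, -1, 0, 0, 0], [4, -5, -1, 0, 0, 0], [4, -5, -1, 0, 0, 0], [4, -5, -1, 0, 0, 0], [0, -1.5, -1, 0, 0, 0], [0, 0, 0, 0, 0, 0], [0, 0, 0, 0, 0, 0]]}}

```text
clock: 2.5
position: [0.4819, -0.0342, 0.1971]
ee_rot: [0.052, -3.14, -0.001]
force: [-0.2, -0.4, 0.7]
width: 0.005
```

```bash
python3 - <<'E'
from h import *
c,K,R,t=cam('top'); print(toworld([[388,128],[484,138]],.06,K,R,t).round(3).tolist(), monitor.observe()['position'])
E
```

```text
[[0.728, -0.229, 0.06], [0.712, -0.402, 0.06]] [ 0.48212542 -0.03346148  0.19740869]
```

Emit:
{"fn": "move_arm", "kwargs": {"series": [[2.4, -3.5, -1, 0, 0, 0], [2.4, -3.5, -2, 0, 0, 0], [0, 0, -2, 0, 0, 0], [0, 0, -2, 0, 0, 0], [0, 0, -2, 0, 0, 0], [0, 0, -1.5, 0, 0, 0], [0, 0, 0, 0, 0, 0], [0, 0, 0, 0, 0, 0]]}}

```text
clock: 3.35
position: [0.5307, -0.1033, 0.0929]
ee_rot: [-0.055, 3.141, 0.001]
force: [0.1, -0.5, -0.0]
width: 0.004
```

```bash
python3 - <<'E'
from h import *
c,K,R,t=cam('side'); save(cv2.resize(c[180:320,180:380],None,fx=3,fy=3),'s1.png'); print(monitor.observe()['position'])
E
```

```text
[ 0.53101365 -0.10369291  0.09323685]
```

View pics/s1.png

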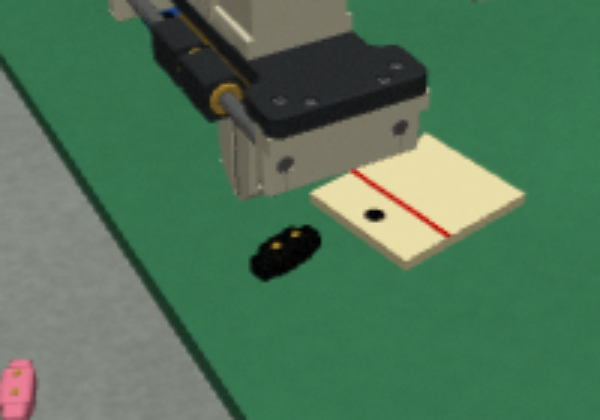

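```bash
python3 - <<'E'
from h import *
c,K,R,t=cam('side'); x,y=.531,-.1035
for P in ((x,y,.074),(x-.0095,y-.019,.074),(x+.0095,y-.019,.074),(x-.0095,y+.019,.074),(x-.0375,y-.095,.14),(x+.0375,y-.095,.14),(x-.0375,y-.019,.14),(x+.0375,y-.019,.14)): print(P,((topix(P,K,R,t)[0]-[180,180])*3).round())
E
```

```text
(0.531, -0.1035, 0.074) [257. 187.]
(0.5215000000000001, -0.1225, 0.074) [256. 214.]
(0.5405, -0.1225, 0.074) [292. 203.]
(0.5215000000000001, -0.08449999999999999, 0.074) [224. 172.]
(0.49350000000000005, -0.1985, 0.14) [264. 207.]
(0.5685, -0.1985, 0.14) [427. 157.]
(0.49350000000000005, -0.1225, 0.14) [193. 113.]
(0.5685, -0.1225, 0.14) [343.  72.]
```

Close side view: the fingertip is near crop (240,195), the toggle at (285,252) is beside it, and the tally is untouched. I lower the tip and push the toggle toward -y.

Emit:
{"fn": "move_arm", "kwargs": {"series": [[0, 0, -1.0, 0, 0, 0], [0, 0, 0, 0, 0, 0], [0.04, -1.2, 0, 0, 0, 0], [0.04, -1.2, 0, 0, 0, 0], [0.04, -1.2, 0, 0, 0, 0], [0.04, -1.2, 0, 0, 0, 0], [0.04, -1.2, 0, 0, 0, 0], [0, 0, 0, 0, 0, 0]]}}

```text
clock: 4.25
position: [0.5322, -0.1674, 0.0823]
ee_rot: [-0.048, 3.141, -0.002]
force: [-0.7, 0.7, -0.5]
width: 0.004
```

```bash
python3 - <<'E'
from h import *
c=measure('side'); save(cv2.resize(c[180:320,180:380],None,fx=3,fy=3),'s2.png'); s=monitor.observe();print(s['position'],s['force'])
E
```

```text
Traceback (most recent call last):
  File "h.py", line 34, in measure
    rp=P[red&roi][:,:2]; ra,rb=line(rp); rc0=rp.mean(0)
                               ~~~~^^^^
  File "h.py", line 15, in line
    vx,vy,x0,y0=cv2.fitLine(P.astype(np.float32),cv2.DIST_HUBER,0,.001,.001).ravel(); b=vx/vy; return x0-b*y0,b
                ~~~~~~~~~~~^^^^^^^^^^^^^^^^^^^^^^^^^^^^^^^^^^^^^^^^^^^^^^^^^
cv2.error: OpenCV(4.12.0) /io/opencv/modules/imgproc/src/linefit.cpp:50: error: (-215:Assertion failed) count > 0 in function 'fitLine2D_wods'
```

Both views of the toggle will be hidden by the gripper here. I push a little further, back off, lift and look.

Emit:
{"fn": "move_arm", "kwargs": {"series": [[0.04, -1.2, 0, 0, 0, 0], [0.04, -1.2, 0, 0, 0, 0], [0, 0, 0, 0, 0, 0], [0, 2, 0, 0, 0, 0], [0, 0, 4, 0, 0, 0], [0, 4, 4, 0, 0, 0], [0, 5, 4, 0, 0, 0], [0, 5, 0, 0, 0, 0]]}}

```text
clock: 5.1
position: [0.5354, -0.0449, 0.193]
ee_rot: [-0.047, 3.134, -0.001]
force: [1.6, 0.8, 0.7]
width: 0.006
```

```bash
python3 - <<'E'
from h import *
try: measure('side')
except Exception as e: print(e)
c,K,R,t=cam('side'); save(cv2.resize(c[150:330,160:400],None,fx=3,fy=3),'s2.png'); s=monitor.observe();print(s['position'],s['force'])
E
```

```text
side edge x=0.4572-0.0335*y (n140) tally ctr [ 0.6033 -0.1329] size [0.079 0.07 ]
  corners [[0.5566999912261963, -0.10769999772310257], [0.5726000070571899, -0.17599999904632568], [0.6499000191688538, -0.15800000727176666], [0.6340000033378601, -0.08969999849796295]]
  red ctr [ 0.5923 -0.1361] slope -0.2355 red minus edge 0.1304 rel angle(rad) -0.2020
  dark 275 ctr [ 0.4612 -0.1523] box [[0.45500001311302185, -0.014000000432133675], [0.46299999952316284, -0.25099998712539673], [0.4659999907016754, -0.25099998712539673], [0.4580000042915344, -0.013000000268220901]]
  dark 336 ctr [ 0.5246 -0.2171] box [[0.5040000081062317, -0.20600000023841858], [0.5049999952316284, -0.2290000021457672], [0.5450000166893005, -0.22699999809265137], [0.5440000295639038, -0.2029999941587448]]
[ 0.53385304 -0.03582112  0.18946654] [-0.13452571  0.45505023 -0.90116155]
```

View pics/s2.png

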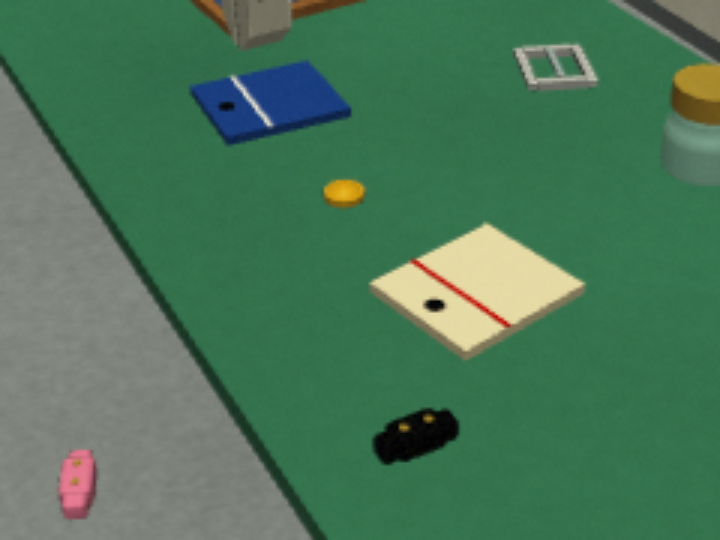

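The crop shows the black toggle at (415,435), now 70 mm further toward -y. The tally, button, blue tally, buckle and jar have not moved. Next I go behind the tally with the fingers partly open.

Emit:
{"fn": "move_arm", "kwargs": {"series": [[3.4, -2.5, 0, 0, 0, 0], [3.4, -2.5, 0, 0, 0, 0], [3.4, -2.5, 0, 0, 0, 0], [3.2, -2.0, 0, 0, 0, 0], [0, 0, -2.5, 0, 0, 0], [0, 0, -2.5, 0, 0, 0], [0, 0, 0, 0, 0, 0], [0, 0, 0, 0, 0, 0]], "grip": 0.4}}

```text
clock: 6.0
position: [0.6668, -0.139, 0.1386]
ee_rot: [0.053, -3.14, -0.0]
force: [-0.0, -0.7, 0.5]
width: 0.4
```

```bash
python3 - <<'E'
from h import *
c,K,R,t=cam('side'); s=monitor.observe();print(s['position'],s['ee_rot'],s['width'])
for P in ((.652,-.156,.066),):print(topix(P,K,R,t))
E
```

```text
[ 0.66743597 -0.13920864  0.13968262] [-5.28197000e-02  3.14049843e+00 -6.62247894e-05] 0.39612325160022044
[[354.84512411 243.34598171]]
```

Emit:
{"fn": "move_arm", "kwargs": {"series": [[0.2, 0.9, -2, 0, 0, 0], [0, 0, -2, 0, 0, 0], [0, 0, 0, 0, 0, 0], [0, 0, 0, 0, 0, 0]]}}

```text
clock: 6.45
position: [0.6696, -0.1305, 0.1002]
ee_rot: [-0.052, 3.14, -0.001]
force: [-0.6, 0.7, 0.7]
width: 0.399
```

```bash
python3 - <<'E'
from h import *
c,K,R,t=cam('side'); s=monitor.observe();print(s['position'],s['force'])
save(cv2.resize(c[150:330,200:440],None,fx=3,fy=3),'s3.png')
E
```

```text
[ 0.67000104 -0.1307076   0.10066148] [-0.55922195 -0.61348318  0.32886447]
```

View pics/s3.png

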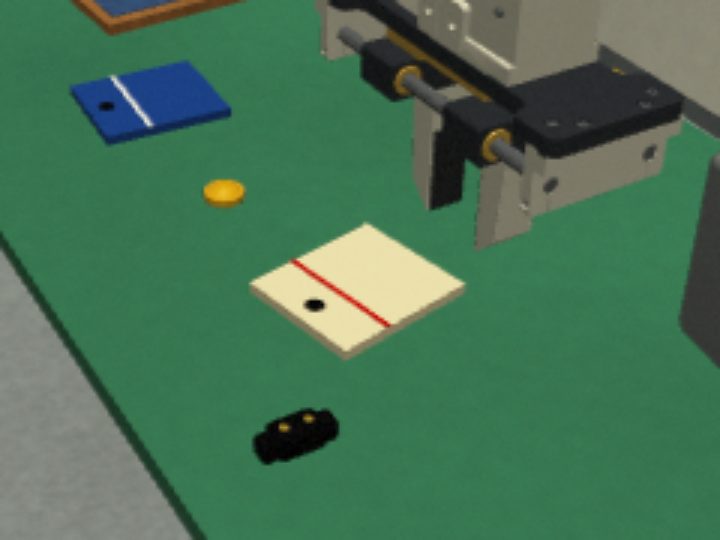

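Crop: both fingers stand behind the tally's rear edge with a gap, and the -y finger is at (500,240). I lower them and start pushing.

Emit:
{"fn": "move_arm", "kwargs": {"series": [[0, 0, -1.75, 0, 0, 0], [0, 0, 0, 0, 0, 0], [-1, -0.03, 0, 0, 0, 0], [-1, -0.03, 0, 0, 0, 0], [-1, -0.03, 0, 0, 0, 0], [-1, -0.03, 0, 0, 0, 0], [-1, -0.03, 0, 0, 0, 0], [0, 0, 0, 0, 0, 0]]}}

```text
clock: 7.3
position: [0.6174, -0.1319, 0.0815]
ee_rot: [0.051, -3.14, -0.001]
force: [0.6, 0.4, -0.1]
width: 0.399
```

Emit:
{"fn": "move_arm", "kwargs": {"series": [[-1, -0.03, 0, 0, 0, 0], [-1, -0.03, 0, 0, 0, 0], [-1, -0.03, 0, 0, 0, 0], [-1, -0.03, 0, 0, 0, 0], [-1, -0.03, 0, 0, 0, 0], [-0.5, -0.03, 0, 0, 0, 0], [0, 0, 0, 0, 0, 0], [0, 0, 0, 0, 0, 0]]}}

```text
clock: 8.1
position: [0.5639, -0.1335, 0.0812]
ee_rot: [0.052, -3.141, -0.0]
force: [-0.3, 0.2, -0.9]
width: 0.398
```

```bash
python3 - <<'E'
from h import *
s=monitor.observe();print(s['position'],s['ee_rot'],s['force'])
for n in ('side','top'):
  try: measure(n)
  except Exception as e: print(n,str(e)[:80])
c,K,R,t=cam('side'); save(cv2.resize(c[150:330,180:420],None,fx=3,fy=3),'s4.png')
E
```

```text
[ 0.56393553 -0.13345883  0.08116691] [ 5.24669787e-02 -3.14069989e+00 -2.29440494e-04] [-0.28519948  0.18408569 -0.91772674]
side edge x=0.4572-0.0335*y (n141) tally ctr [ 0.5098 -0.1281] size [0.08 0.07]
  corners [[0.46869999170303345, -0.09459999948740005], [0.47099998593330383, -0.16419999301433563], [0.5509999990463257, -0.1615999937057495], [0.5486999750137329, -0.09189999848604202]]
  red ctr [ 0.4981 -0.13  ] slope -0.0339 red minus edge 0.0365 rel angle(rad) -0.0004
  dark 2008 ctr [ 0.626  -0.0812] box [[0.5450000166893005, -0.014999999664723873], [0.550000011920929, -0.12300000339746475], [0.6970000267028809, -0.11699999868869781], [0.6930000185966492, -0.008999999612569809]]
  dark 244 ctr [ 0.461  -0.1443] box [[0.45500001311302185, -0.014000000432133675], [0.46299999952316284, -0.23999999463558197], [0.4659999907016754, -0.23899999260902405], [0.4580000042915344, -0.013000000268220901]]
  dark 329 ctr [ 0.5246 -0.2171] box [[0.5040000081062317, -0.20600000023841858], [0.5049999952316284, -0.2290000021457672], [0.5450000166893005, -0.22699999809265137], [0.5440000295639038, -0.2029999941587448]]
top edge x=0.4636-0.0341*y (n100) tally ctr [ 0.5    -0.0992] size [0.055 0.016]
  corners [[0.4724999964237213, -0.09139999747276306], [0.4724999964237213, -0.10700000077486038], [0.5275999903678894, -0.10689999908208847], [0.5275999903678894, -0.09130000323057175]]
  red ctr [ 0.4982 -0.0983] slope -0.0065 red minus edge 0.0313 rel angle(rad) 0.0276
  dark 1196 ctr [ 0.5733 -0.1271] box [[0.42899999022483826, -0.09700000286102295], [0.7139999866485596, -0.18199999630451202], [0.722000002861023, -0.1550000011920929], [0.43700000643730164, -0.07000000029802322]]
```

View pics/s4.png

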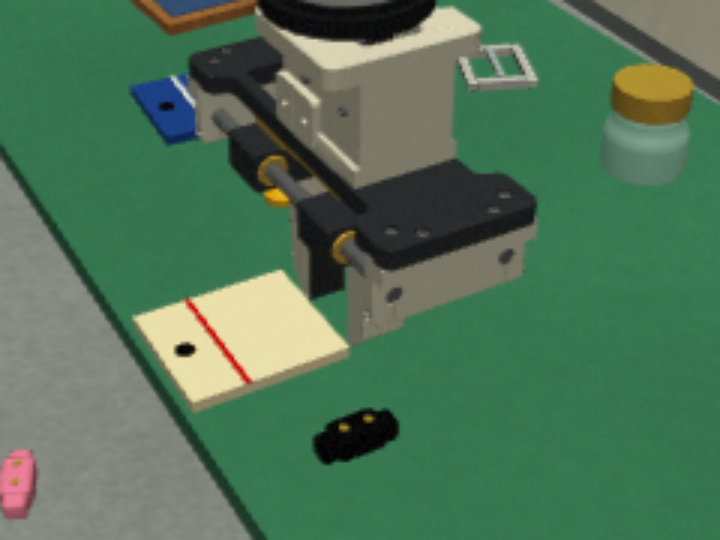

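The tally is square to the edge (relative angle about 0). The line is about 31.5 mm short of it: top reads 31.3 mm, and side reads 31.6 mm once its fit to the bottom of the plate face is corrected. I push 29 mm, then measure with the hand withdrawn.

Emit:
{"fn": "move_arm", "kwargs": {"series": [[-0.7, -0.02, 0.1, 0, 0, 0], [-0.7, -0.02, 0, 0, 0, 0], [-0.7, -0.02, 0, 0, 0, 0], [-0.5, -0.02, 0, 0, 0, 0], [-0.3, -0.02, 0, 0, 0, 0], [0, 0, 0, 0, 0, 0], [0, 0, 0, 0, 0, 0]]}}

```text
clock: 8.95
position: [0.5352, -0.1345, 0.0823]
ee_rot: [-0.053, 3.141, 0.0]
force: [0.6, -0.1, -0.1]
width: 0.403
```

Emit:
{"fn": "move_arm", "kwargs": {"series": [[1.5, 0.05, 0, 0, 0, 0], [3, 0.1, 0, 0, 0, 0], [3, 0.1, 3, 0, 0, 0], [3, 0.1, 3, 0, 0, 0], [3, 0.1, 3, 0, 0, 0], [0, 0, 0, 0, 0, 0], [0, 0, 0, 0, 0, 0]]}}

```text
clock: 9.65
position: [0.6705, -0.1299, 0.1722]
ee_rot: [-0.053, 3.141, -0.0]
force: [0.3, 0.0, -1.2]
width: 0.397
```

```bash
python3 - <<'E'
from h import *
s=monitor.observe();print(s['position'],s['ee_rot'],s['force'])
for n in ('side','top'):
  try: measure(n)
  except Exception as e: print(n,str(e)[:80])
c,K,R,t=cam('top'); save(cv2.resize(c[160:320,220:440],None,fx=3,fy=3),'s5.png')
E
```

```text
[ 0.67054733 -0.12991165  0.17216757] [-5.34006014e-02  3.14063775e+00 -4.07639858e-04] [ 0.30254688  0.03384357 -1.22701881]
side edge x=0.4573-0.0337*y (n141) tally ctr [ 0.4815 -0.1287] size [0.079 0.071]
  corners [[0.4408000111579895, -0.09459999948740005], [0.4431000053882599, -0.16529999673366547], [0.5221999883651733, -0.16269999742507935], [0.5199000239372253, -0.09210000187158585]]
  red ctr [ 0.47   -0.1309] slope -0.0323 red minus edge 0.0084 rel angle(rad) 0.0014
  dark 65 ctr [ 0.4579 -0.0552] box [[0.45500001311302185, -0.014000000432133675], [0.4580000042915344, -0.09399999678134918], [0.46000000834465027, -0.09399999678134918], [0.4580000042915344, -0.013000000268220901]]
  dark 331 ctr [ 0.5247 -0.2171] box [[0.5040000081062317, -0.20600000023841858], [0.5059999823570251, -0.2290000021457672], [0.5450000166893005, -0.22699999809265137], [0.5440000295639038, -0.2029999941587448]]
  dark 120 ctr [ 0.4634 -0.2137] box [[0.46000000834465027, -0.17399999499320984], [0.46299999952316284, -0.25099998712539673], [0.4659999907016754, -0.25099998712539673], [0.46399998664855957, -0.17399999499320984]]
top OpenCV(4.12.0) /io/opencv/modules/imgproc/src/linefit.cpp:50: error: (-215:Asser
```

View pics/s5.png

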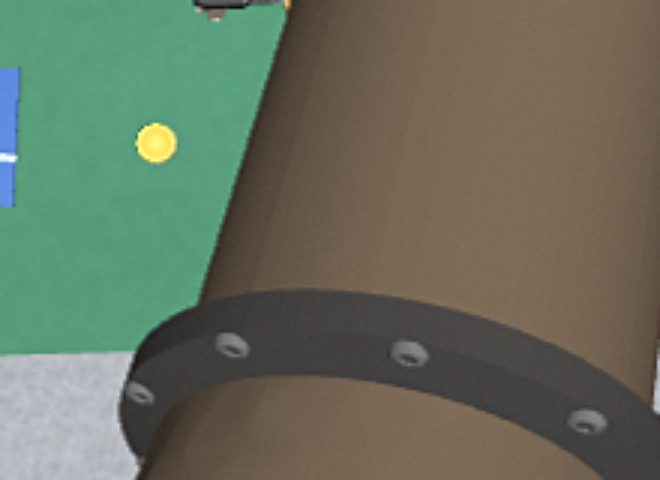

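The arm hides the tally in the top view. I swing it to +y for a clear look.

Emit:
{"fn": "move_arm", "kwargs": {"series": [[-2, 4, 2, 0, 0, 0], [-2, 4, 2, 0, 0, 0], [-2, 4, 2, 0, 0, 0], [-2, 4, 0, 0, 0, 0], [-2, 4, 0, 0, 0, 0], [-2, 4, 0, 0, 0, 0], [0, 4, 0, 0, 0, 0], [0, 0, 0, 0, 0, 0]]}}

```text
clock: 10.6
position: [0.5477, 0.1568, 0.2312]
ee_rot: [0.066, -3.139, -0.004]
force: [0.2, -0.4, -0.6]
width: 0.4
```

```bash
python3 - <<'E'
from h import *
s=monitor.observe();print(s['position'],s['ee_rot'])
for n in ('top','side'):
  try: measure(n)
  except Exception as e: print(n,str(e)[:80])
c,K,R,t=cam('top'); save(cv2.resize(c[160:320,220:440],None,fx=3,fy=3),'s6.png')
E
```

```text
[0.54766209 0.15680989 0.23122231] [ 0.06624182 -3.13855346 -0.00445316]
top edge x=0.4635-0.0347*y (n89) tally ctr [ 0.4837 -0.1272] size [0.079 0.07 ]
  corners [[0.4433000087738037, -0.09359999746084213], [0.445499986410141, -0.16329999268054962], [0.5241000056266785, -0.1607999950647354], [0.5218999981880188, -0.09109999984502792]]
  red ctr [ 0.4716 -0.1299] slope -0.0410 red minus edge 0.0036 rel angle(rad) -0.0063
  dark 166 ctr [ 0.5277 -0.2136] box [[0.5090000033378601, -0.22100000083446503], [0.5460000038146973, -0.22200000286102295], [0.5460000038146973, -0.20600000023841858], [0.5090000033378601, -0.20600000023841858]]
side edge x=0.4573-0.0335*y (n141) tally ctr [ 0.4815 -0.1287] size [0.079 0.071]
  corners [[0.4408000111579895, -0.09459999948740005], [0.4431000053882599, -0.16529999673366547], [0.5221999883651733, -0.16269999742507935], [0.5199000239372253, -0.09210000187158585]]
  red ctr [ 0.4701 -0.131 ] slope -0.0328 red minus edge 0.0084 rel angle(rad) 0.0007
  dark 66 ctr [ 0.4579 -0.0547] box [[0.45500001311302185, -0.014000000432133675], [0.4580000042915344, -0.09399999678134918], [0.46000000834465027, -0.09399999678134918], [0.4580000042915344, -0.013000000268220901]]
  dark 338 ctr [ 0.5246 -0.2171] box [[0.5040000081062317, -0.20499999821186066], [0.5049999952316284, -0.2290000021457672], [0.5450000166893005, -0.2280000001192093], [0.5440000295639038, -0.2029999941587448]]
  dark 123 ctr [ 0.4634 -0.2144] box [[0.46000000834465027, -0.17399999499320984], [0.46299999952316284, -0.25099998712539673], [0.4659999907016754, -0.25099998712539673], [0.46399998664855957, -0.17399999499320984]]
```

View pics/s6.png

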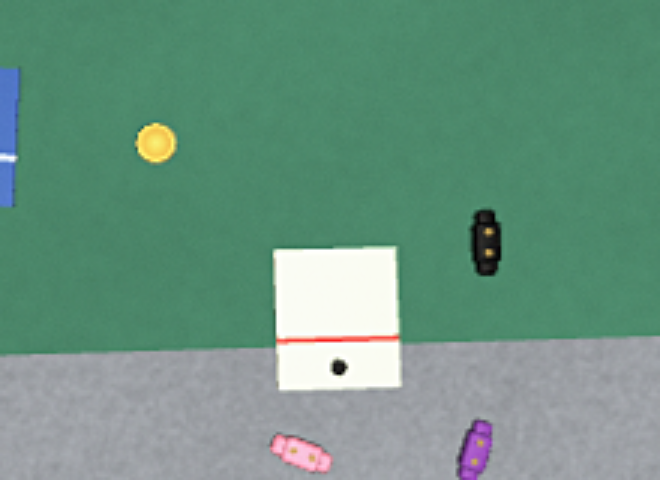

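The top crop shows the tally square over the edge with the red line at row 340 and the edge at about row 346, and the toggle clear at (486,242). Both cameras say 3.6 mm remains. I return for the last small push.

Emit:
{"fn": "move_arm", "kwargs": {"series": [[0.6, -4.2, -1, 0, 0, 0], [0.6, -4.2, -1, 0, 0, 0], [0.6, -4.2, -1, 0, 0, 0], [0.6, -4.2, -1, 0, 0, 0], [0.6, -4.2, 0, 0, 0, 0], [0.6, -4.2, 0, 0, 0, 0], [0, -3.9, 0, 0, 0, 0], [0, 0, 0, 0, 0, 0]]}}

```text
clock: 11.55
position: [0.5839, -0.1509, 0.1924]
ee_rot: [0.034, -3.141, 0.007]
force: [0.5, -0.5, 0.6]
width: 0.4
```

Emit:
{"fn": "move_arm", "kwargs": {"series": [[0, 0, -2, 0, 0, 0], [0, 0, -2, 0, 0, 0], [0, 0, -2, 0, 0, 0], [0, 0, 0, 0, 0, 0], [0, 0, 0, 0, 0, 0], [0, 0, 0, 0, 0, 0]]}}

```text
clock: 12.15
position: [0.5865, -0.1417, 0.1333]
ee_rot: [-0.051, 3.14, -0.001]
force: [0.7, 0.4, -0.9]
width: 0.399
```

Emit:
{"fn": "move_arm", "kwargs": {"series": [[0, 0.8, -2, 0, 0, 0], [0, 0, -2, 0, 0, 0], [0, 0, -1.1, 0, 0, 0], [-2, 0, 0, 0, 0, 0], [-2.1, 0, 0, 0, 0, 0], [0, 0, 0, 0, 0, 0], [0, 0, 0, 0, 0, 0], [0, 0, 0, 0, 0, 0]]}}

```text
clock: 12.95
position: [0.5465, -0.1331, 0.0819]
ee_rot: [-0.053, 3.139, -0.0]
force: [0.8, 0.2, 0.0]
width: 0.398
```

```bash
python3 - <<'E'
from h import *
s=monitor.observe();print(s['position'],s['ee_rot'])
try: measure('side')
except Exception as e: print(str(e)[:80])
E
```

```text
[ 0.54645466 -0.133128    0.08194222] [-5.28900875e-02  3.13922981e+00 -4.13251747e-04]
side edge x=0.4572-0.0334*y (n141) tally ctr [ 0.4811 -0.1287] size [0.08  0.071]
  corners [[0.4401000142097473, -0.09470000118017197], [0.4422999918460846, -0.16529999673366547], [0.5221999883651733, -0.16269999742507935], [0.5199000239372253, -0.09210000187158585]]
  red ctr [ 0.47   -0.1309] slope -0.0323 red minus edge 0.0084 rel angle(rad) 0.0010
  dark 2027 ctr [ 0.605  -0.0803] box [[0.5270000100135803, -0.11699999868869781], [0.6439999938011169, -0.16599999368190765], [0.6890000104904175, -0.05700000002980232], [0.5720000267028809, -0.00800000037997961]]
  dark 62 ctr [ 0.4579 -0.0553] box [[0.45500001311302185, -0.014000000432133675], [0.4580000042915344, -0.09399999678134918], [0.46000000834465027, -0.09399999678134918], [0.4580000042915344, -0.013000000268220901]]
  dark 327 ctr [ 0.5247 -0.2171] box [[0.5040000081062317, -0.20600000023841858], [0.5059999823570251, -0.2290000021457672], [0.5450000166893005, -0.22699999809265137], [0.5440000295639038, -0.2029999941587448]]
  dark 116 ctr [ 0.4633 -0.2136] box [[0.46000000834465027, -0.17399999499320984], [0.46299999952316284, -0.25099998712539673], [0.4659999907016754, -0.25099998712539673], [0.46299999952316284, -0.17399999499320984]]
```

Target TCP x is 0.5316, so I go 1.49 cm forward, slowing at the end, then check with the side camera before withdrawing.

Emit:
{"fn": "move_arm", "kwargs": {"series": [[-0.5, -0.01, 0, 0, 0, 0], [-0.4, -0.01, 0, 0, 0, 0], [-0.2, -0.01, 0, 0, 0, 0], [-0.2, 0, 0, 0, 0, 0], [-0.19, 0, 0, 0, 0, 0], [0, 0, 0, 0, 0, 0], [0, 0, 0, 0, 0, 0]]}}

```text
clock: 13.7
position: [0.5302, -0.1333, 0.0812]
ee_rot: [0.053, -3.141, -0.0]
force: [-0.2, -0.5, -0.7]
width: 0.404
```

```bash
python3 - <<'E'
from h import *
s=monitor.observe();print(s['position'],s['ee_rot'])
try: measure('side')
except Exception as e: print(str(e)[:80])
E
```

```text
[ 0.53017484 -0.13325943  0.0812458 ] [ 5.25721037e-02 -3.14102608e+00 -1.55736606e-04]
side edge x=0.4572-0.0338*y (n140) tally ctr [ 0.4774 -0.1288] size [0.08  0.071]
  corners [[0.4359999895095825, -0.09480000287294388], [0.438400000333786, -0.1655000001192093], [0.5188000202178955, -0.16269999742507935], [0.5163999795913696, -0.09210000187158585]]
  red ctr [ 0.4659 -0.131 ] slope -0.0331 red minus edge 0.0042 rel angle(rad) 0.0008
  dark 2050 ctr [ 0.5842 -0.0813] box [[0.5139999985694885, -0.014999999664723873], [0.5180000066757202, -0.12200000137090683], [0.6520000100135803, -0.11699999868869781], [0.6480000019073486, -0.009999999776482582]]
  dark 65 ctr [ 0.4579 -0.0551] box [[0.45500001311302185, -0.014000000432133675], [0.4580000042915344, -0.09399999678134918], [0.46000000834465027, -0.09399999678134918], [0.4580000042915344, -0.013000000268220901]]
  dark 328 ctr [ 0.5248 -0.2171] box [[0.5040000081062317, -0.20600000023841858], [0.5059999823570251, -0.2290000021457672], [0.5450000166893005, -0.22699999809265137], [0.5440000295639038, -0.2029999941587448]]
  dark 117 ctr [ 0.4633 -0.2133] box [[0.46000000834465027, -0.17399999499320984], [0.46299999952316284, -0.25099998712539673], [0.4659999907016754, -0.25099998712539673], [0.46399998664855957, -0.17399999499320984]]
```

The line moved 4.2 mm, so it should be about 0.5 mm past the edge, which is less than half the line's width. I withdraw and check.

Emit:
{"fn": "move_arm", "kwargs": {"series": [[1.5, 0.05, 0, 0, 0, 0], [3, 0.1, 0, 0, 0, 0], [2, 0.1, 3, 0, 0, 0], [1, 0.1, 4, 0, 0, 0], [0, 0, 4, 0, 0, 0], [0, 4, 2, 0, 0, 0], [0, 4, 0, 0, 0, 0], [0, 4, 0, 0, 0, 0]]}}

```text
clock: 14.55
position: [0.6056, -0.0086, 0.2123]
ee_rot: [-0.051, 3.139, 0.001]
force: [0.3, -0.1, -0.0]
width: 0.401
```

Emit:
{"fn": "move_arm", "kwargs": {"series": [[-2, 4, 0, 0, 0, 0], [-2, 4, 0, 0, 0, 0], [-2, 4, 0, 0, 0, 0], [-2, 4, 0, 0, 0, 0], [0, 0, 0, 0, 0, 0], [0, 0, 0, 0, 0, 0]]}}

```text
clock: 15.15
position: [0.5248, 0.1513, 0.2113]
ee_rot: [0.057, -3.141, -0.0]
force: [-0.2, -1.2, 0.4]
width: 0.402
```

```bash
python3 - <<'E'
from h import *
s=monitor.observe();print(s['position'],s['force'])
for n in ('top','side'):
  try: measure(n)
  except Exception as e: print(n,str(e)[:80])
c,K,R,t=cam('top'); save(cv2.resize(c[60:320,160:460],None,fx=2.3,fy=2.3),'s7.png')
E
```

```text
[0.52480042 0.15133218 0.21126888] [-0.22459444 -1.20521488  0.40862791]
top edge x=0.4634-0.0347*y (n90) tally ctr [ 0.4794 -0.1272] size [0.079 0.07 ]
  corners [[0.43880000710487366, -0.09369999915361404], [0.44110000133514404, -0.16329999268054962], [0.5199999809265137, -0.1606999933719635], [0.5177000164985657, -0.09109999984502792]]
  red ctr [ 0.4674 -0.1263] slope -0.0055 red minus edge -0.0005 rel angle(rad) 0.0292
  dark 165 ctr [ 0.5277 -0.2136] box [[0.5090000033378601, -0.22100000083446503], [0.5460000038146973, -0.22200000286102295], [0.5460000038146973, -0.20600000023841858], [0.5090000033378601, -0.20600000023841858]]
side edge x=0.4571-0.0339*y (n141) tally ctr [ 0.4774 -0.1288] size [0.079 0.071]
  corners [[0.4366999864578247, -0.09480000287294388], [0.4390000104904175, -0.16529999673366547], [0.5180000066757202, -0.16269999742507935], [0.5157999992370605, -0.09220000356435776]]
  red ctr [ 0.4659 -0.1306] slope -0.0342 red minus edge 0.0043 rel angle(rad) -0.0004
  dark 67 ctr [ 0.4579 -0.0553] box [[0.45500001311302185, -0.014000000432133675], [0.4580000042915344, -0.09399999678134918], [0.46000000834465027, -0.09399999678134918], [0.4580000042915344, -0.013000000268220901]]
  dark 342 ctr [ 0.5245 -0.2172] box [[0.5040000081062317, -0.20499999821186066], [0.5049999952316284, -0.2290000021457672], [0.5450000166893005, -0.2280000001192093], [0.5450000166893005, -0.20399999618530273]]
  dark 124 ctr [ 0.4633 -0.2141] box [[0.46000000834465027, -0.17299999296665192], [0.46299999952316284, -0.25099998712539673], [0.4659999907016754, -0.25099998712539673], [0.46299999952316284, -0.17299999296665192]]
```

View pics/s7.png

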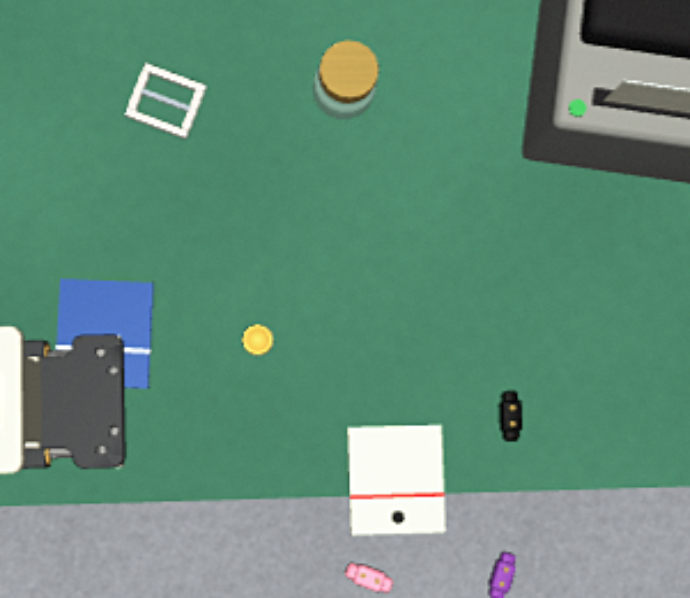

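```bash
python3 -c "
from h import *
print(workorder.sign_off())"
```

```text
the job is handed in; nothing more can be done
None
```

The job is handed in after about 15 s of robot time. The ivory tally's red line lies on the front edge, with the holed end overhanging. I pushed only with the fingertips and lifted nothing:

- **Toggle:** it went about 70 mm sideways along the ledge. It now lies on the green top, more than 40 mm from the tally.
- **Tally:** I pushed it out from behind with both fingers, which also squared it to the edge.

**Last checks**, with the arm withdrawn:

- **Line position:** the top camera puts the line 0.5 mm past the edge. The side camera agrees (about −0.3 to −0.6 mm) once corrected for its edge fit, which catches the bottom of the plate face about 4.6–4.9 mm off. Its raw reading was +4.3 mm.
- **Squareness:** the tally's outline is square to the edge within about 0.002 rad in both cameras. The top camera's fit to the thin red line alone read 0.029 rad. I put that down to pixel rounding, because the side camera's fit to the same line gave −0.0004 rad.
- **Other items:** in the last picture the blue tally, button, buckle and jar look unmoved. I judged this by eye and did not re-measure them. The gripper partly hid the blue tally.

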